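# Serve the muffins from under the cake dome and ring the order bell

## Task

First, with the muffins still covered by the clear dome, clear the used coffee cups off the wooden serving tray into the grey washing-up tub. Then take the dome off the cake board, stand every muffin upright on the tray and put the dome back squarely on the empty board. Finally ring the order bell by pressing its plunger fully down to the stop and letting go; leave the sauce jar, lunch box and flask where they are.

Things in the scene. Friction and masses are not known exactly. Their poses are not given: they have to be found in the camera images.
- tray: Serving tray of dark wood, fixed, 220 mm along its x, 180 mm along its y, with a 6 mm wide rim 14 mm high. Origin: centre of its underside; z up. Its inner floor is 6 mm above the origin.
- tub: Grey plastic washing-up tub, fixed, open at the top, 220 mm along its x, 180 mm along its y, 80 mm high, walls and floor 5 mm thick. Origin: centre of its underside; z up.
- board: Round wooden cake board, fixed, 210 mm in diameter, 20 mm thick, flat top without a lip. Origin: centre of its underside; z up (top surface at z = 20 mm).
- dome: Clear plastic cake dome with a black knob, loose, 300 g. Open below: outer diameter 176 mm at the rim, wall 4 mm, top at 100 mm above the rim. The knob is an upright black cylinder 32 mm in diameter on a thin neck, from 114 to 140 mm above the rim. Origin: centre of the rim plane (underside); z up to the knob. Starts standing on the board over the muffins, with about 12 mm of room around them; 96 mm high inside.
- muffin0: A chocolate-chip muffin in a pleated paper case, upright, round: 54 mm across (treat as a cylinder 54 mm in diameter; its brown crown bulges 2 mm more, look only), 55 mm high, 90 g. Origin: centre of its underside; z up through the crown. May be absent. Starts on the board under the dome.
- muffin1: A chocolate-chip muffin in a pleated paper case, upright, round: 54 mm across (treat as a cylinder 54 mm in diameter; its brown crown bulges 2 mm more, look only), 55 mm high, 90 g. Origin: centre of its underside; z up through the crown. May be absent. Starts on the board under the dome.
- muffin2: A chocolate-chip muffin in a pleated paper case, upright, round: 54 mm across (treat as a cylinder 54 mm in diameter; its brown crown bulges 2 mm more, look only), 55 mm high, 90 g. Origin: centre of its underside; z up through the crown. May be absent. Starts on the board under the dome.
- cup0: A used reusable coffee cup, blue with a black grip band and a closed black lid, solid, no handle: treat as a cylinder 60 mm in diameter, 85 mm high, 130 g, heavier at the foot. Origin: centre of its underside; z up to the lid. Starts standing on the tray. May be absent.
- cup1: A used reusable coffee cup, yellow with a black grip band and a closed black lid, solid, no handle: treat as a cylinder 60 mm in diameter, 85 mm high, 130 g, heavier at the foot. Origin: centre of its underside; z up to the lid. Starts standing on the tray. May be absent.
- bell: Steel desk bell on a round black foot, fixed, 86 mm in diameter; its steel shell reaches 43 mm above the origin and the brass plunger stands on top. Origin: centre of its underside.
- plunger_top (a point): Centre of the top face of the bell's brass plunger head (22 mm in diameter), 63 mm above the counter when up; it goes straight down 8 mm.
- plunger (a joint): Travel of the bell's plunger in m: 0 up, 0.008 fully down at its stop. It is a spring: about 1.5 N starts it, about 5.5 N holds it at the stop; it returns by itself.
- sauce: Jar of red sauce with a yellow label and white cap, loose, 72 mm in diameter, 110 mm high; origin: centre of its underside. A bystander.
- lunchbox: Clear lunch box with a green lid, loose, 108 mm (x) by 158 mm (y), 62 mm high; origin: centre of its underside. A bystander.
- flask: Steel travel flask with a black lid, loose, 70 mm in diameter, 150 mm high; origin: centre of its underside. A bystander.

How it is judged (in metres and radians):
On the way, in this order (a step that is already met when the one before it is completed fails the run):
1. every used cup is in the washing-up tub while the dome still stands on the cake board (x of cup0 in the frame of tub between -0.105 and 0.105 m and y of cup0 in the frame of tub between -0.085 and 0.085 m and z of each of cup0, cup1 in the frame of tub below 0.05 m and x of cup1 in the frame of tub between -0.105 and 0.105 m and y of cup1 in the frame of tub between -0.085 and 0.085 m and horizontal distance between dome and board below 0.06 m and z of dome in the frame of board below 0.035 m and angle between dome's own z axis and vertical below 0.3 rad), for 0.2 s.
2. every muffin stands upright on the tray and the dome is back on the cake board (x of muffin0 in the frame of tray between -0.1 and 0.1 m and y of muffin0 in the frame of tray between -0.08 and 0.08 m and z of muffin0 in the frame of tray between -0.002 and 0.016 m and angle between each of muffin0, muffin1, muffin2's own z axis and vertical below 0.2 rad and x of muffin1 in the frame of tray between -0.1 and 0.1 m and y of muffin1 in the frame of tray between -0.08 and 0.08 m and z of muffin1 in the frame of tray between -0.002 and 0.016 m and x of muffin2 in the frame of tray between -0.1 and 0.1 m and y of muffin2 in the frame of tray between -0.08 and 0.08 m and z of muffin2 in the frame of tray between -0.002 and 0.016 m and horizontal distance between dome and board below 0.03 m and z of dome in the frame of board between 0.014 and 0.026 m and angle between dome's own z axis and vertical below 0.06 rad), for 0.2 s.
3. the bell plunger is pressed fully down (value of joint plunger above 0.0065 m), for 0.05 s.
At the end, for the whole second after the job is handed in: Each cup is inside the tub, foot under 50 mm up; each muffin upright (0.2 rad) on the tray floor, within 100 x 80 mm of its centre; the dome level on the board, centred within 30 mm; the bell pressed at least 6.5 mm and released; all at rest (all of step 2 and x of cup0 in the frame of tub between -0.105 and 0.105 m and y of cup0 in the frame of tub between -0.085 and 0.085 m and z of each of cup0, cup1 in the frame of tub below 0.05 m and x of cup1 in the frame of tub between -0.105 and 0.105 m and y of cup1 in the frame of tub between -0.085 and 0.085 m and value of joint plunger below 0.002 m and linear speed of each of muffin0, muffin1, muffin2, cup0, cup1, dome below 0.03 m/s); the robot touches nothing.
It fails at once if the sauce is pushed more than 25 mm from its place or tipped (distance of sauce from where it was at the start of the episode above 0.025 m or angle between sauce's own z axis and vertical above 0.4 rad).
It fails at once if the lunchbox is pushed more than 25 mm from its place or tipped (distance of lunchbox from where it was at the start of the episode above 0.025 m or angle between lunchbox's own z axis and vertical above 0.4 rad).
It fails at once if the flask is pushed more than 25 mm from its place or tipped (distance of flask from where it was at the start of the episode above 0.025 m or angle between flask's own z axis and vertical above 0.4 rad).
Of muffin0, muffin1, muffin2 only 2 to 3 are there at a start; the rules pass over those that are not, and their reading is None.
Of cup0, cup1 only 1 to 2 are there at a start; the rules pass over those that are not, and their reading is None.
At some moment in a run one of cup0, cup1, muffin0, muffin1, muffin2 may be knocked a few centimetres aside while the robot is not near it.
It also fails if it takes over 210 s, if anything falls off the work surface, if the arm or the gripper's body presses on something with over 40 N, if the wrist force passes 120 N, or if a joint passes its speed limit or range.

## Robot

A 7-joint arm with a two-finger parallel gripper is mounted at the origin on the work surface. World frame = base frame: x ahead of the robot, y to its left, z up, the work surface at z = 0. Lengths are in mm, angles in rad, forces in N, time in s.
With the tool pointing down it reaches from about 350 to 775 mm from the base axis. Payload 3.1 kg.
Tool frame: the origin (TCP) lies between the finger pads; the fingertips stand 8 mm ahead of it and the grasp point (between the pads) lies 11 mm behind it (manip.finger_overhang is the distance from the TCP to the fingertips, in mm); z points along the fingers, y is the direction in which the jaws open and shut (so a half turn about z gives the same grasp; the last joint's range is limited). The gripper opens to 85 mm and grips with 20 to 120 N. Pads are 22 mm wide; open, the fingers measure 114 mm over their backs; the gripper's body (76 mm by 85 mm) begins 54 mm behind the grasp point. The pads swing forward as they close: fully open they stand 13 mm farther back than shut.
Start: joints at [1.096, 0.311, 0.014, 1.512, -0.004, 1.319, -0.027], TCP at [230.711, -499.289, 239.304] pointing down, gripper open.
Joint ranges: [-2.7, 2.7], [-0.3, 1.91], [-1.27, 1.3], [0.12, 2.57], [-1.44, 4.58], [0.2, 2.03], [-3.05, 3.05]. Speed limits (rad/s): [2.79, 2.79, 3.14, 3.14, 3.14, 3.14, 3.14].

## Interface

Orientations are given as [roll, pitch, yaw] about the fixed x, y, z axes, in that order (R = Rz(yaw) Ry(pitch) Rx(roll)).
In Python, from station import manip gives the robot as it stands.
- The arm moves only by the tool move_arm, never from a script. Its argument "rows" is a list of rows, each a list of 7 numbers: the shift along the tool's x, y, z in units of 40 mm (1.0 is 40 mm), then the turn, a rotation vector about the tool's x, y, z in units of 6 degrees (1.0 is 6 degrees), then the opening, from 0 (shut) to 1 (fully open). A call has 1 to 12 rows; each row shifts and turns the commanded pose from where the row before left it, along the tool's axes as they then stand; what a row does not reach is not made up. A row lasts 1/12 s, in which the tool goes at most 41.7 mm and 7.16 degrees, less where a joint would pass 70% of its speed; a pose out of reach is approached as far as the arm can. A call is refused whole if a number of a shift passes 1 or a number of a turn 1, either way. A call with a gripper value outside its range is refused whole. The fingers move at their own pace and stop on an object; "grip_force" is the grip in N (left out, the last holds). Time passes only in rows, so rows that do not move let the fingers close. It gives the time, the measured TCP pose, the force and the opening at its end, in the units of the state.
- manip.observe(): the state, without advancing time (a new reading comes with each control period).
- manip.grab_frame(name): name is "scene" or "top"; returns the picture (384x512x3 uint8, blue, green, red); there is no depth.
- manip.calibration(name): a dict with "camera_matrix" (3x3 intrinsics, pixels), "rvec" (rotation vector, rad) and "tvec" (3), from world to camera coordinates, as OpenCV has them. Camera axes: x right, y down, z forward; pixel columns grow to the right and rows downward; lengths in mm; the calibration is good to about 2 mm. A picture is of the moment at which its call begins. calibration takes no time and is no camera call.
- manip.hand_in(): hands the job in, once; it reports no verdict.
The state is a dict: "t": time; "joint_positions": joint angles; "dq": joint speeds; "joint_efforts": joint torques, N m; "position": TCP position; "tool_rot": TCP orientation; "force": force on the tool from outside, world axes, zero at the start; "wrist_torque": the same for the moment, N m; "grip_width": opening from 0.0 (shut) to 1.0 (fully open).
Only numpy, scipy, OpenCV 4.12 (cv2) and the standard library are available. Lean on these libraries where they do the work, as an engineer would, in place of code of your own. Each camera call takes 0.05 s, during which the arm holds its last target. There are 200 camera calls.

## Working session

There is one attempt and no reset: what is moved stays moved. The work goes in short steps, Python scripts to look and compute and a tool call to move; the robot and the scene stay as the last step left them, time stands still between calls to the robot, and variables do not carry over. Pictures are saved under pics/ and viewed, about 12 in all and at most 16, crops included, and the job is handed in when it is done.

Besides the shell and the picture viewer there is one more tool, called after ">>>" by a JSON object that holds its "op" and its "data". move_arm: Moves the arm, as the interface text tells. Its arguments: {"type":"object","properties":{"rows":{"type":"array","items":{"type":"array","items":{"type":"number"}}},"grip_force":{"type":"number"}},"required":["rows"]}

```bash
mkdir -p pics; ls; cat > h.py <<'E'
import numpy as np, cv2
from station import manip
def cal(n):
    c=manip.calibration(n); return np.array(c["camera_matrix"],float),np.array(c["rvec"],float).ravel(),np.array(c["tvec"],float).ravel()
def ray(n,u,v,z):
    K,r,t=cal(n); R=cv2.Rodrigues(r)[0]; c=-R.T@t
    d=R.T@np.linalg.inv(K)@np.array([u,v,1.]); return c+d*(z-c[2])/d[2]
def proj(n,p):
    K,r,t=cal(n); return cv2.projectPoints(np.array(p,float).reshape(-1,1,3),r,t,K,None)[0].reshape(-1,2)
def campos(n):
    K,r,t=cal(n); return -cv2.Rodrigues(r)[0].T@t
E
python3 - <<'E'
from h import *
for n in("scene","top"):
    f=manip.grab_frame(n); cv2.imwrite(f"pics/{n}0.png",f); print(n,campos(n).round(),cal(n)[0].round(1).tolist())
s=manip.observe(); print(s)
f=[cv2.imread(f"pics/{n}0.png") for n in("top",)][0]
cv2.imwrite("pics/top0b.png",cv2.resize(f,(800,600),interpolation=cv2.INTER_CUBIC))
cv2.imwrite("pics/scene0b.png",cv2.resize(cv2.imread("pics/scene0.png"),(800,600),interpolation=cv2.INTER_CUBIC))
E
```

```text
pics
scene [1354. -740. 1055.] [[493.5, 0.0, 257.4], [0.0, 493.5, 192.0], [0.0, 0.0, 1.0]]
top [ 397.  -24. 1073.] [[357.4, 0.0, 256.8], [0.0, 357.4, 197.6], [0.0, 0.0, 1.0]]
{'t': 0.1, 'joint_positions': array([ 1.09630386,  0.31166979,  0.01395296,  1.51289227, -0.00440892,
        1.31921564, -0.02719304]), 'dq': array([ 0.00131993, -0.00089547,  0.00082374, -0.0057919 , -0.00130519,
        0.00193102,  0.00028251]), 'joint_efforts': array([ 8.73159934e-04, -3.80853832e+01,  1.46903568e-01, -2.31241769e+01,
        1.23355893e-02,  8.05954653e-03,  1.13868202e-05]), 'position': array([ 230.44022797, -498.69111379,  238.31816022]), 'tool_rot': array([-3.13943948e+00,  6.93430502e-05,  4.32911917e-01]), 'force': array([ 0.44962453,  0.852574  , -0.73359608]), 'wrist_torque': array([ 0.03117515,  0.01207996, -0.02014502]), 'grip_width': 0.9989893701472381}
```

View pics/top0b.png

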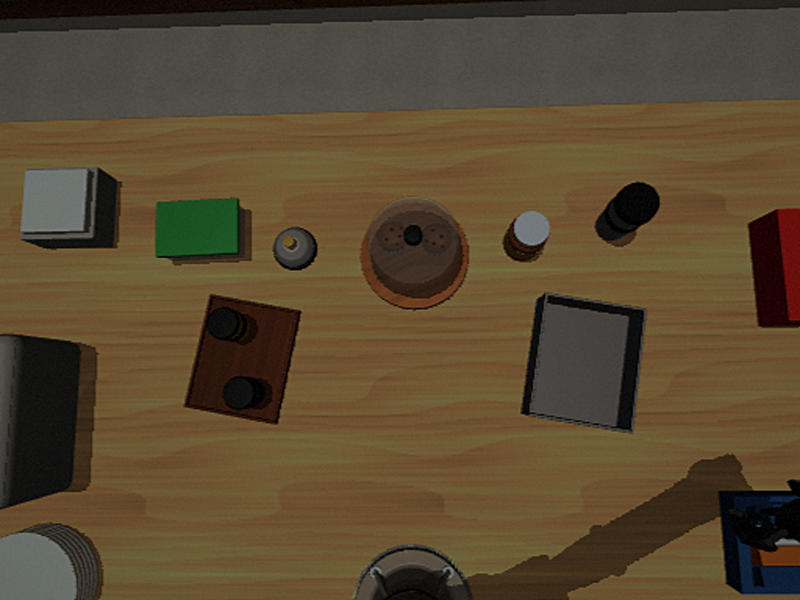

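View pics/scene0b.png

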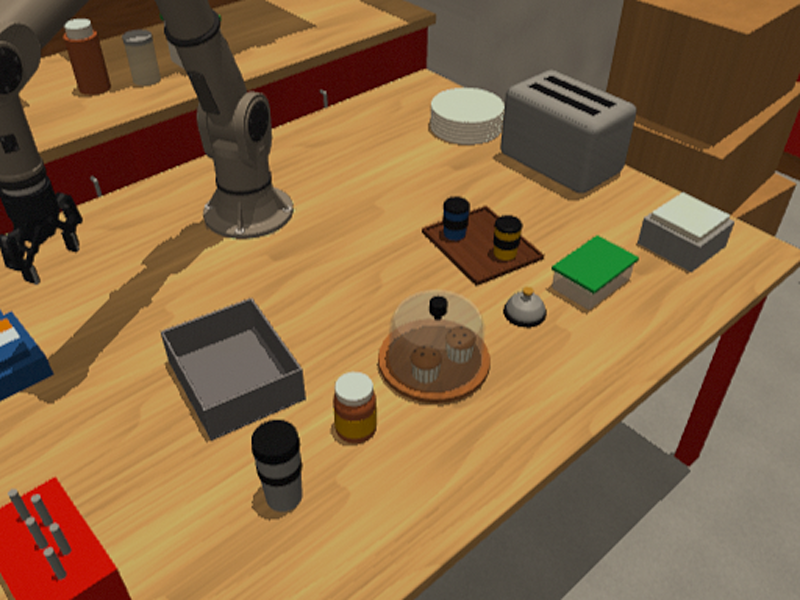

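The top view (800x600) shows two cups on the tray, with lids at about (225,323) and (242,393). It also shows the tub at about (583,362), the board and dome at (414,253) with two muffins inside, the bell plunger at (289,242), the jar at (528,233) and the flask at (632,205). The scene view agrees: the blue cup is nearer the robot, the yellow one farther off, and there are two muffins. I'll compute positions and check them with overlays.

```bash
cat >> h.py <<'E'
S=1.5625
def P(u,v,z,n="top"): return ray(n,u/S,v/S,z)
def ring(im,n,x,y,z,r,c,s=S):
    a=np.linspace(0,2*np.pi,60); q=proj(n,np.c_[x+r*np.cos(a),y+r*np.sin(a),0*a+z])*s
    cv2.polylines(im,[np.round(q*8).astype(int).reshape(-1,1,2)],True,c,1,cv2.LINE_AA,3)
def poly(im,n,p,c,s=S):
    q=proj(n,p)*s; cv2.polylines(im,[np.round(q*8).astype(int).reshape(-1,1,2)],True,c,1,cv2.LINE_AA,3)
def rect(x,y,th,lx,ly,z):
    R=np.array([[np.cos(th),-np.sin(th)],[np.sin(th),np.cos(th)]])
    p=np.array([[1,1],[1,-1],[-1,-1],[-1,1]])*[lx/2,ly/2]@R.T+[x,y]; return np.c_[p,np.full(4,z)]
E
python3 - <<'E'
from h import *
def q(nm,pts,z):
    p=np.array([P(u,v,z)[:2] for u,v in pts]); print(nm,p.mean(0).round(1),p.round(0).tolist())
    if len(p)==4: print([round(float(np.degrees(np.arctan2(*(p[(i+1)%4]-p[i])[::-1]))),1) for i in range(4)],[round(float(np.linalg.norm(p[(i+1)%4]-p[i]))) for i in range(4)])
q("tray",[(211,295),(301,311),(278,423),(185,407)],14)
q("tub",[(545,293),(646,309),(633,432),(522,414)],80)
q("board",[(414.5,253)],20)
q("knob",[(413,235)],160)
q("cupY",[(223.5,322.5)],91); q("cupB",[(241,392)],91)
q("bell",[(289,242)],63)
q("sauce",[(530,230)],110);q("flask",[(633,203)],150)
q("lunch",[(157,203),(238,198),(238,255),(158,257)],62)
E
```

```text
tray [451.9 313.6] [[576.0, 381.0], [541.0, 204.0], [330.0, 245.0], [361.0, 424.0]]
[-101.0, 169.1, 80.0, -11.2] [180, 215, 181, 218]
tub [ 435.  -314.4] [[557.0, -248.0], [525.0, -424.0], [313.0, -387.0], [345.0, -199.0]]
[-100.3, 170.1, 80.2, -13.2] [179, 216, 191, 218]
board [649.4 -15.9] [[649.0, -16.0]]
knob [646.8 -15. ] [[647.0, -15.0]]
cupY [512.2 327.3] [[512.0, 327.0]]
cupB [388.7 292.3] [[389.0, 292.0]]
bell [665.  218.1] [[665.0, 218.0]]
sauce [ 665.1 -220.6] [[665.0, -221.0]]
flask [ 697.  -386.9] [[697.0, -387.0]]
lunch [696.1 392.7] [[747.0, 473.0], [753.0, 317.0], [642.0, 314.0], [642.0, 466.0]]
[-87.8, -178.4, 90.3, 3.8] [156, 111, 152, 106]
```

```bash
python3 - <<'E'
from h import *
out=[]
for n,(x0,x1,y0,y1) in {"scene":(100,420,100,340),"top":(100,420,110,290)}.items():
    s=2.5; im=cv2.resize(cv2.imread(f"pics/{n}0.png"),None,fx=s,fy=s,interpolation=cv2.INTER_CUBIC)
    im=np.clip(im.astype(float)*1.5,0,255).astype(np.uint8)
    G,C,M=(0,255,0),(255,255,0),(255,0,255)
    poly(im,n,rect(452,313.6,np.radians(-10.7),220,180,14),G,s)
    poly(im,n,rect(435,-313,np.radians(-10.7),220,180,80),G,s)
    ring(im,n,649.4,-16,20,105,C,s); ring(im,n,647,-15,160,16,M,s); ring(im,n,647,-15,20,88,M,s)
    for x,y in((512,327),(389,292)): ring(im,n,x,y,91,30,G,s); ring(im,n,x,y,6,30,G,s)
    ring(im,n,665,218,63,11,M,s); ring(im,n,665,218,0,43,C,s)
    ring(im,n,665,-221,110,36,C,s); ring(im,n,665,-221,0,36,C,s); ring(im,n,697,-387,150,35,C,s)
    im=im[int(y0*s):int(y1*s),int(x0*s):int(x1*s)]
    cv2.imwrite(f"pics/{n}1.png",im); print(im.shape)
E
```

```text
(600, 800, 3)
(450, 800, 3)
```

View pics/scene1.png

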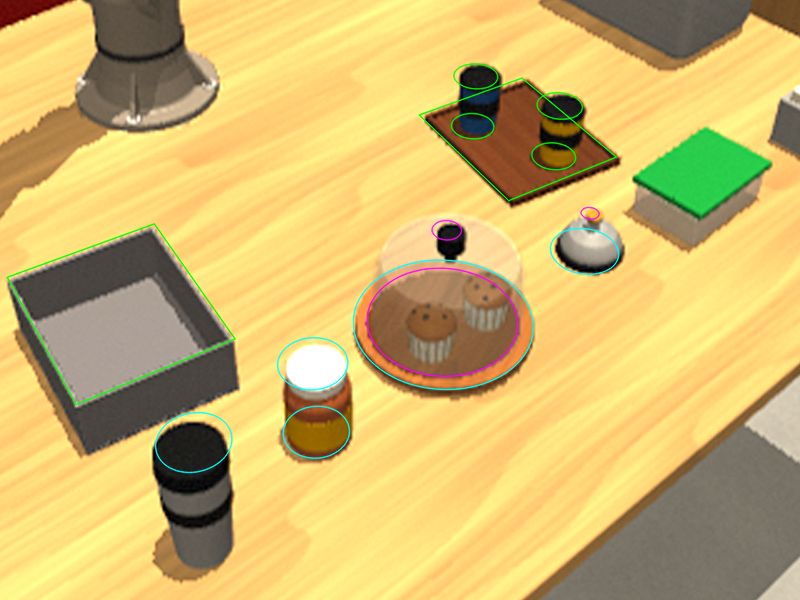

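View pics/top1.png

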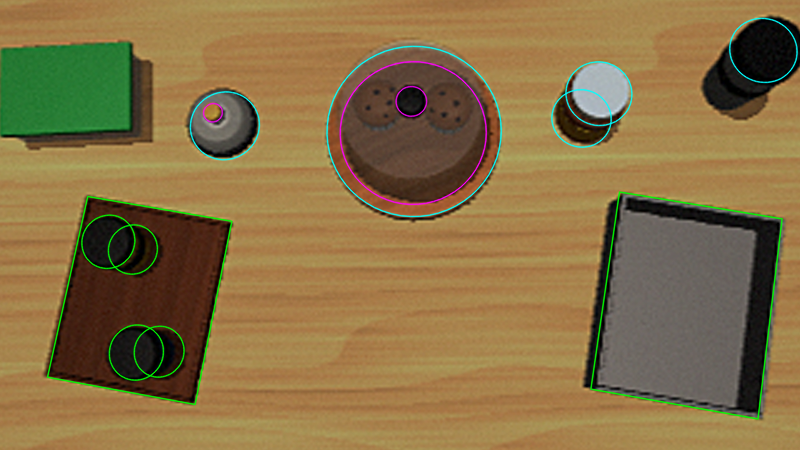

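The overlays match within a few mm. In the scene view they sit about 4 px (zoomed) left of the objects, so the truth is roughly (+1.5,+1.5) mm from my numbers. I'll hold the tool at yaw 0, so tool x is world x, tool y is −y and tool z is −z, and start with the yellow cup.

>>> {"op": "move_arm", "data": {"rows": [[0,0,0,0,0,0.827,1],[0,0,0,0,0,0.827,1],[0,0,0,0,0,0.827,1],[0,0,0,0,0,0.827,1],[0,0,0,0,0,0.827,1],[0.75,0,0,0,0,0,1],[0.75,0,0,0,0,0,1],[0.75,0,0,0,0,0,1],[0.75,0,0,0,0,0,1],[0.75,0,0,0,0,0,1],[0.75,0,0,0,0,0,1],[0.75,0,0,0,0,0,1]], "grip_force": 40}}

```text
t: 1.1
position: [441.8, -498.9, 238.5]
tool_rot: [-3.141, 0.001, -0.0]
force: [-0.2, -0.8, -0.2]
grip_width: 1.0
```

>>> {"op": "move_arm", "data": {"rows": [[0,-0.9,0,0,0,0,1],[0,-0.9,0,0,0,0,1],[0,-0.9,0,0,0,0,1],[0,-0.9,0,0,0,0,1],[0,-0.9,0,0,0,0,1],[0,-0.9,0,0,0,0,1],[0,-0.9,0,0,0,0,1],[0,-0.9,0,0,0,0,1],[0,-0.9,0,0,0,0,1],[0,-0.9,0,0,0,0,1],[0,-0.9,0,0,0,0,1],[0,0,0,0,0,0,1]]}}

```text
t: 2.1
position: [440.7, -93.6, 239.2]
tool_rot: [-3.136, 0.0, 0.014]
force: [0.1, -0.2, 0.1]
grip_width: 1.001
```

>>> {"op": "move_arm", "data": {"rows": [[0.15,-0.88,0,0,0,0,1],[0.15,-0.88,0,0,0,0,1],[0.15,-0.88,0,0,0,0,1],[0.15,-0.88,0,0,0,0,1],[0.15,-0.88,0,0,0,0,1],[0.15,-0.88,0,0,0,0,1],[0.15,-0.88,0,0,0,0,1],[0.15,-0.88,0,0,0,0,1],[0.15,-0.88,0,0,0,0,1],[0.15,-0.88,0,0,0,0,1],[0.15,-0.88,0,0,0,0,1],[0.15,-0.88,0,0,0,0,1]]}}

```text
t: 3.1
position: [512.9, 320.2, 238.6]
tool_rot: [3.141, 0.001, -0.001]
force: [0.8, -0.4, 0.5]
grip_width: 1.001
```

>>> {"op": "move_arm", "data": {"rows": [[0,0,0,0,0,0,1],[0,0,0.5,0,0,0,1],[0,0,0.5,0,0,0,1],[0,0,0.5,0,0,0,1],[0,0,0.5,0,0,0,1],[0,0,0,0,0,0,1]]}}

```text
t: 3.6
position: [510.2, 316.2, 154.0]
tool_rot: [3.135, 0.009, -0.0]
force: [0.1, -0.4, -0.6]
grip_width: 1.003
```

```bash
python3 - <<'E'
from h import *
s=manip.observe(); print(s['t'],s['position'],s['tool_rot'],s['force'])
a=[]
for n,(x0,x1,y0,y1) in {"scene":(250,410,90,250),"top":(100,260,150,310)}.items():
    f=manip.grab_frame(n); k=2.5; im=np.clip(cv2.resize(f,None,fx=k,fy=k,interpolation=cv2.INTER_CUBIC).astype(float)*1.6,0,255).astype(np.uint8)
    for x,y in((512,327),(389,292)): ring(im,n,x,y,91,30,(0,255,0),k)
    t=s['position'].copy(); cv2.circle(im,tuple(int(v) for v in proj(n,t)[0]*k),4,(0,0,255),-1)
    a.append(im[int(y0*k):int(y1*k),int(x0*k):int(x1*k)])
cv2.imwrite("pics/c2.png",np.hstack(a))
E
```

```text
3.6 [510.17357362 316.21431262 153.99409997] [ 3.13545886e+00  8.73780618e-03 -1.89329304e-04] [ 0.08107166 -0.4447631  -0.60402172]
```

View pics/c2.png

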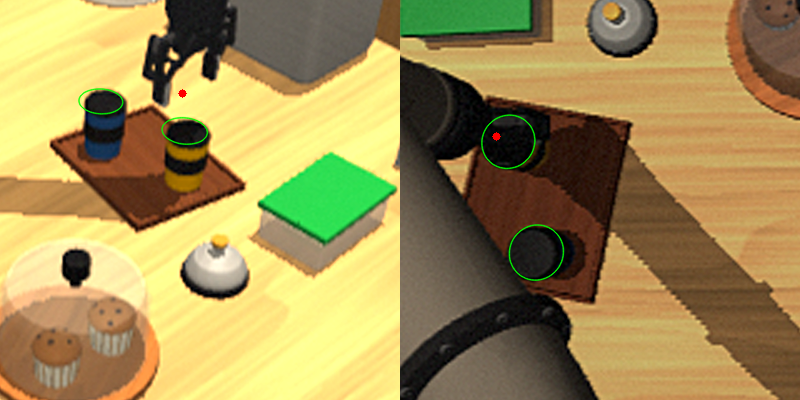

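The cups haven't moved: yellow lid at (186,131) left panel, (508,142) right panel. I'll descend onto the yellow cup.

>>> {"op": "move_arm", "data": {"rows": [[0.07,-0.15,0,0,0,0,1],[0,-0.15,0,0,0,0,1],[0,0,0.4,0,0,0,1],[0,0,0.4,0,0,0,1],[0,0,0.4,0,0,0,1],[0,0,0.4,0,0,0,1],[0,0,0.4,0,0,0,1],[0,0,0.4,0,0,0,1],[0,0,0,0,0,0,1],[0,0,0,0,0,0,1]]}}

```text
t: 4.53
position: [515.7, 331.8, 63.6]
tool_rot: [-3.141, 0.0, 0.0]
force: [0.3, 0.2, -0.9]
grip_width: 0.994
```

>>> {"op": "move_arm", "data": {"rows": [[0,0,0,0,0,0,0.4],[0,0,0,0,0,0,0.4],[0,0,0,0,0,0,0.4],[0,0,0,0,0,0,0.4],[0,0,0,0,0,0,0.4],[0,0,0,0,0,0,0.4],[0,0,0,0,0,0,0.4],[0,0,0,0,0,0,0.4]]}}

```text
t: 5.2
position: [516.9, 332.0, 65.4]
tool_rot: [-3.139, -0.003, -0.0]
force: [0.5, -1.4, 6.4]
grip_width: 0.691
```

>>> {"op": "move_arm", "data": {"rows": [[0,0,-0.4,0,0,0,0.4],[0,0,-0.6,0,0,0,0.4],[0,0,-0.8,0,0,0,0.4],[0,0,-0.8,0,0,0,0.4],[0,0,-0.8,0,0,0,0.4],[-0.4,0.2,0,0,0,0,0.4],[-0.4,0.5,0,0,0,0,0.4],[0,0.8,0,0,0,0,0.4],[0,0.8,0,0,0,0,0.4],[0,0.8,0,0,0,0,0.4],[0,0.8,0,0,0,0,0.4],[0,0.8,0,0,0,0,0.4]]}}

```text
t: 6.2
position: [482.8, 141.4, 199.0]
tool_rot: [3.141, 0.001, 0.0]
force: [0.6, 0.0, -1.7]
grip_width: 0.694
```

>>> {"op": "move_arm", "data": {"rows": [[0,0.8,0,0,0,0,0.4],[0,0.8,0,0,0,0,0.4],[0,0.8,0,0,0,0,0.4],[0,0.8,0,0,0,0,0.4],[0,0.8,0,0,0,0,0.4],[0,0.8,0,0,0,0,0.4],[0,0.8,0,0,0,0,0.4],[0,0.8,0,0,0,0,0.4],[0,0.8,0,0,0,0,0.4],[0,0.8,0,0,0,0,0.4],[0,0.4,0,0,0,0,0.4],[0,0,0,0,0,0,0.4]]}}

```text
t: 7.2
position: [481.8, -199.3, 198.7]
tool_rot: [3.138, 0.002, -0.009]
force: [-0.3, -0.2, -1.5]
grip_width: 0.69
```

>>> {"op": "move_arm", "data": {"rows": [[0,0,0,0,0,0,0.4],[0,0,0,0,0,0,0.4]]}}

```text
t: 7.37
position: [483.5, -191.3, 198.9]
tool_rot: [-3.14, 0.001, 0.001]
force: [0.2, 0.2, -1.9]
grip_width: 0.69
```

>>> {"op": "move_arm", "data": {"rows": [[0,0.8,0,0,0,0,0.4],[0,0.8,0,0,0,0,0.4],[0,0.8,0,0,0,0,0.4],[0,0.6,0,0,0,0,0.4],[0,0.25,0,0,0,0,0.4],[0,0,0,0,0,0,0.4],[0,0,0,0,0,0,0.4],[0,0,0.8,0,0,0,0.4],[0,0,0.7,0,0,0,0.4],[0,0,0.5,0,0,0,0.4],[0,0,0,0,0,0,0.4]]}}

```text
t: 8.28
position: [481.2, -316.8, 114.5]
tool_rot: [-3.133, 0.009, 0.005]
force: [-1.5, 0.9, -3.2]
grip_width: 0.69
```

>>> {"op": "move_arm", "data": {"rows": [[0,0,0.5,0,0,0,0.4],[0,0,0.3,0,0,0,0.4],[0,0,0.2,0,0,0,0.4],[0,0,0.2,0,0,0,0.4],[0,0,0,0,0,0,0.4],[0,0,0,0,0,0,0.4]]}}

```text
t: 8.78
position: [484.1, -322.4, 71.9]
tool_rot: [-3.142, -0.001, 0.001]
force: [-0.3, 0.4, -1.4]
grip_width: 0.693
```

>>> {"op": "move_arm", "data": {"rows": [[0,0,0.13,0,0,0,0.4],[0,0,0,0,0,0,0.4],[0,0,0,0,0,0,0.4],[0,0,0,0,0,0,1],[0,0,0,0,0,0,1],[0,0,0,0,0,0,1],[0,0,0,0,0,0,1],[0,0,0,0,0,0,1],[0,0,0,0,0,0,1],[0,0,-0.4,0,0,0,1],[0,0,-0.8,0,0,0,1],[0,0,-0.8,0,0,0,1]]}}

```text
t: 9.78
position: [482.3, -322.2, 145.5]
tool_rot: [-3.139, 0.003, -0.0]
force: [1.3, -1.7, -0.5]
grip_width: 0.999
```

>>> {"op": "move_arm", "data": {"rows": [[0,0,-0.8,0,0,0,1],[-0.3,-0.4,-0.8,0,0,0,1],[-0.3,-0.8,0,0,0,0,1],[-0.3,-0.9,0,0,0,0,1],[-0.3,-0.9,0,0,0,0,1],[-0.3,-0.9,0,0,0,0,1],[-0.3,-0.9,0,0,0,0,1],[-0.3,-0.9,0,0,0,0,1],[-0.3,-0.9,0,0,0,0,1],[0,-0.9,0,0,0,0,1],[0,-0.9,0,0,0,0,1],[0,-0.9,0,0,0,0,1]]}}

```text
t: 10.78
position: [387.1, 50.6, 210.5]
tool_rot: [3.141, -0.001, -0.001]
force: [0.8, -0.3, 0.1]
grip_width: 1.0
```

>>> {"op": "move_arm", "data": {"rows": [[0,-0.9,0,0,0,0,1],[0,-0.9,0,0,0,0,1],[0,-0.9,0,0,0,0,1],[0,-0.9,0,0,0,0,1],[0,-0.6,0,0,0,0,1],[0,-0.2,0,0,0,0,1],[0,0,0,0,0,0,1],[0,0,0,0,0,0,1]]}}

```text
t: 11.45
position: [387.7, 224.0, 209.9]
tool_rot: [3.14, 0.0, -0.0]
force: [0.3, -0.6, 0.3]
grip_width: 0.999
```

```bash
python3 - <<'E'
from h import *
s=manip.observe(); print(s['t'],s['position'],s['tool_rot'],s['force'])
a=[]
for n,(x0,x1,y0,y1) in {"scene":(100,420,90,250),"top":(100,420,130,290)}.items():
    f=manip.grab_frame(n); k=2.5; im=np.clip(cv2.resize(f,None,fx=k,fy=k,interpolation=cv2.INTER_CUBIC).astype(float)*1.6,0,255).astype(np.uint8)
    ring(im,n,389,292,91,30,(0,255,0),k)
    a.append(im[int(y0*k):int(y1*k),int(x0*k):int(x1*k)])
im=np.vstack(a); cv2.imwrite("pics/c3.png",cv2.resize(im,(600,600)))
E
```

```text
11.45 [387.68329683 224.02566827 209.8586164 ] [ 3.14009669e+00  4.24822957e-04 -2.79461173e-04] [ 0.28573012 -0.61472502  0.32242045]
```

View pics/c3.png

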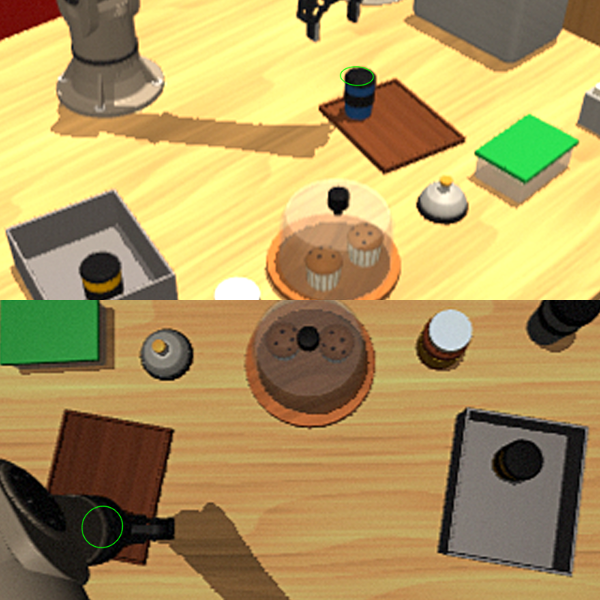

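The yellow cup stands in the tub (top panel 520,462). The blue cup is still under its ring at (357,76), so I'll go for it now.

>>> {"op": "move_arm", "data": {"rows": [[0.06,-0.6,0,0,0,0,1],[0,-0.6,0,0,0,0,1],[0,-0.4,0,0,0,0,1],[0,-0.12,0,0,0,0,1],[0,0,0.6,0,0,0,1],[0,0,0.6,0,0,0,1],[0,0,0.6,0,0,0,1],[0,0,0.6,0,0,0,1],[0,0,0.5,0,0,0,1],[0,0,0.4,0,0,0,1],[0,0,0.3,0,0,0,1],[0,0,0,0,0,0,1]]}}

```text
t: 12.55
position: [389.2, 289.6, 63.5]
tool_rot: [3.136, 0.004, -0.003]
force: [0.2, 0.2, -1.2]
grip_width: 0.998
```

>>> {"op": "move_arm", "data": {"rows": [[0,0,0,0,0,0,1],[0,0,0,0,0,0,1],[0,0,0,0,0,0,0.4],[0,0,0,0,0,0,0.4],[0,0,0,0,0,0,0.4],[0,0,0,0,0,0,0.4],[0,0,0,0,0,0,0.4],[0,0,0,0,0,0,0.4],[0,0,0,0,0,0,0.4],[0,0,0,0,0,0,0.4]]}}

```text
t: 13.38
position: [391.0, 295.0, 67.5]
tool_rot: [-3.14, -0.003, 0.0]
force: [0.1, -0.2, 6.7]
grip_width: 0.692
```

>>> {"op": "move_arm", "data": {"rows": [[0,0,-0.4,0,0,0,0.4],[0,0,-0.6,0,0,0,0.4],[0,0,-0.8,0,0,0,0.4],[0,0,-0.8,0,0,0,0.4],[0,0,-0.6,0,0,0,0.4],[0,0.3,0,0,0,0,0.4],[0,0.5,0,0,0,0,0.4],[0,0.8,0,0,0,0,0.4],[0,0.8,0,0,0,0,0.4],[0,0.8,0,0,0,0,0.4],[0,0.8,0,0,0,0,0.4],[0,0.8,0,0,0,0,0.4]]}}

```text
t: 14.38
position: [389.1, 100.2, 193.8]
tool_rot: [3.141, 0.001, 0.0]
force: [0.6, 0.6, -1.1]
grip_width: 0.69
```

>>> {"op": "move_arm", "data": {"rows": [[0,0.8,0,0,0,0,0.4],[0,0.8,0,0,0,0,0.4],[0,0.8,0,0,0,0,0.4],[0,0.8,0,0,0,0,0.4],[0,0.8,0,0,0,0,0.4],[0,0.8,0,0,0,0,0.4],[0,0.8,0,0,0,0,0.4],[0,0.8,0,0,0,0,0.4],[0,0.8,0,0,0,0,0.4],[0,0.8,0,0,0,0,0.4],[0,0.4,0,0,0,0,0.4],[0,0,0,0,0,0,0.4]]}}

```text
t: 15.38
position: [388.3, -239.2, 193.6]
tool_rot: [3.139, 0.001, -0.008]
force: [-0.3, 0.1, -1.6]
grip_width: 0.689
```

>>> {"op": "move_arm", "data": {"rows": [[0,0.8,0,0,0,0,0.4],[0,0.6,0,0,0,0,0.4],[0,0.3,0,0,0,0,0.4],[0,0,0,0,0,0,0.4],[0,0,0,0,0,0,0.4]]}}

```text
t: 15.8
position: [389.8, -300.8, 193.6]
tool_rot: [-3.139, 0.001, -0.0]
force: [-0.5, 1.1, -2.0]
grip_width: 0.69
```

>>> {"op": "move_arm", "data": {"rows": [[-0.1,0.05,0.6,0,0,0,0.4],[0,0,0.7,0,0,0,0.4],[0,0,0.7,0,0,0,0.4],[0,0,0.5,0,0,0,0.4],[0,0,0.3,0,0,0,0.4],[0,0,0.2,0,0,0,0.4],[0,0,0.05,0,0,0,0.4],[0,0,0,0,0,0,0.4],[0,0,0,0,0,0,0.4]]}}

```text
t: 16.55
position: [386.9, -303.9, 73.1]
tool_rot: [3.141, -0.002, 0.001]
force: [-0.3, -0.4, -1.1]
grip_width: 0.691
```

>>> {"op": "move_arm", "data": {"rows": [[0,0,0.05,0,0,0,0.4],[0,0,0,0,0,0,0.4],[0,0,0,0,0,0,1],[0,0,0,0,0,0,1],[0,0,0,0,0,0,1],[0,0,0,0,0,0,1],[0,0,0,0,0,0,1],[0,0,0,0,0,0,1],[0,0,-0.4,0,0,0,1],[0,0,-0.8,0,0,0,1],[0,0,-0.8,0,0,0,1],[0,0,-0.8,0,0,0,1]]}}

```text
t: 17.55
position: [385.5, -303.8, 183.1]
tool_rot: [-3.141, 0.001, -0.0]
force: [1.1, -0.3, -0.4]
grip_width: 1.001
```

>>> {"op": "move_arm", "data": {"rows": [[0,0,-0.8,0,0,0,1],[0,0,-0.5,0,0,0,1],[0,-0.4,0,0,0,0,1],[0,-0.8,0,0,0,0,1],[0,-0.8,0,0,0,0,1],[0,-0.8,0,0,0,0,1],[0.4,-0.8,0,0,0,0,1],[0.4,-0.8,0,0,0,0,1],[0.4,-0.8,0,0,0,0,1],[0,0,0,0,0,0,1],[0,0,0,0,0,0,1]]}}

```text
t: 18.47
position: [434.7, -93.6, 234.2]
tool_rot: [-3.141, -0.0, 0.006]
force: [-0.2, -0.5, 0.3]
grip_width: 1.004
```

```bash
cat >> h.py <<'E'
def pic(out,boxes,draw=None,size=None,k=2.5,g=1.6):
    a=[]
    for n,(x0,x1,y0,y1) in boxes:
        f=manip.grab_frame(n); im=np.clip(cv2.resize(f,None,fx=k,fy=k,interpolation=cv2.INTER_CUBIC).astype(float)*g,0,255).astype(np.uint8)
        if draw: draw(im,n,k)
        a.append(im[int(y0*k):int(y1*k),int(x0*k):int(x1*k)])
    w=min(i.shape[1] for i in a); im=np.vstack([i[:,:w] for i in a])
    cv2.imwrite(out,cv2.resize(im,size) if size else im)
E
python3 - <<'E'
from h import *
s=manip.observe(); print(s['t'],s['position'],s['tool_rot'],s['force'])
for u,v in((379,100),(448,105)): print(P((100+u/2.5)*S,(110+v/2.5)*S,70).round(1))
m=[P((100+u/2.5)*S,(110+v/2.5)*S,70) for u,v in((379,100),(448,105))]
def d(im,n,k):
    for p in m: ring(im,n,p[0],p[1],20,27,(0,255,0),k); ring(im,n,p[0],p[1],70,28,(255,255,0),k)
    ring(im,n,647.5,-15,160,16,(255,0,255),k)
pic("pics/c4.png",[("scene",(100,300,180,300)),("top",(200,400,120,240))],d,(800,600) if 0 else None,2.5)
E
```

```text
18.4667 [434.65178086 -93.5762989  234.1898271 ] [-3.14119236e+00 -3.36390082e-04  6.05427545e-03] [-0.21124061 -0.54145162  0.3009785 ]
[673.5  22.7  70. ]
[665.8 -56.8  70. ]
```

View pics/c4.png

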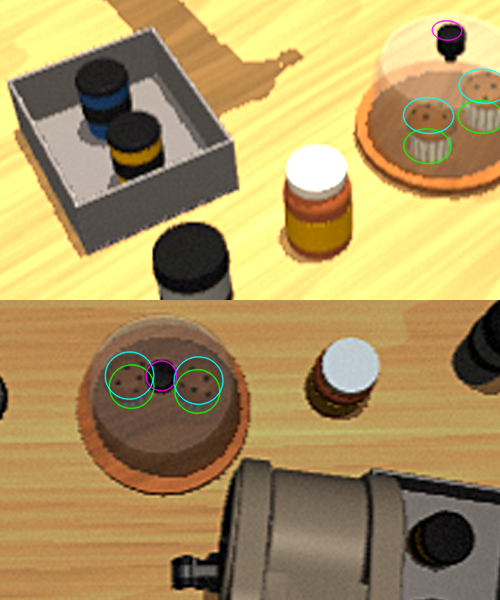

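Both cups stand in the tub (top panel of c4: blue 102,95, yellow 135,145). The knob is within about 2 mm of its ring, so I'll grasp it.

>>> {"op": "move_arm", "data": {"rows": [[0.4,-0.2,0,0,0,0,1],[0.7,-0.3,0,0,0,0,1],[0.7,-0.3,0,0,0,0,1],[0.7,-0.3,0,0,0,0,1],[0.7,-0.3,0,0,0,0,1],[0.7,-0.3,0,0,0,0,1],[0.7,-0.3,0,0,0,0,1],[0.6,0,0,0,0,0,1],[0.1,0,0,0,0,0,1],[0,0,0,0,0,0,1],[0,0,0,0,0,0,1]]}}

```text
t: 19.48
position: [645.2, -18.3, 233.4]
tool_rot: [3.14, 0.002, -0.003]
force: [0.0, -1.2, 0.5]
grip_width: 0.991
```

>>> {"op": "move_arm", "data": {"rows": [[0.05,-0.1,0.4,0,0,0,1],[0,0,0.5,0,0,0,1],[0,0,0.5,0,0,0,1],[0,0,0.4,0,0,0,1],[0,0,0.3,0,0,0,1],[0,0,0.2,0,0,0,1],[0,0,0,0,0,0,1],[0,0,0,0,0,0,1]]}}

```text
t: 20.15
position: [647.8, -12.7, 142.6]
tool_rot: [3.141, -0.0, -0.001]
force: [0.5, -0.5, -0.3]
grip_width: 1.0
```

>>> {"op": "move_arm", "data": {"rows": [[0,0,0,0,0,0,0.6],[0,0,0,0,0,0,0.5],[0,0,0,0,0,0,0.4],[0,0,0,0,0,0,0.3],[0,0,0,0,0,0,0.2],[0,0,0,0,0,0,0.15],[0,0,0,0,0,0,0.1],[0,0,0,0,0,0,0.1],[0,0,0,0,0,0,0.1]], "grip_force": 60}}

```text
t: 20.9
position: [648.5, -12.2, 142.8]
tool_rot: [3.141, -0.002, -0.0]
force: [-0.2, -0.3, 4.2]
grip_width: 0.357
```

>>> {"op": "move_arm", "data": {"rows": [[0,0,-0.2,0,0,0,0.1],[0,0,-0.4,0,0,0,0.1],[0,0,-0.5,0,0,0,0.1],[0,0,-0.5,0,0,0,0.1],[0,0,-0.5,0,0,0,0.1],[0,0,-0.4,0,0,0,0.1],[0,0,-0.2,0,0,0,0.1],[0,0,0,0,0,0,0.1],[0,0,0,0,0,0,0.1]]}}

```text
t: 21.65
position: [647.5, -12.0, 249.1]
tool_rot: [-3.142, 0.002, 0.0]
force: [0.8, 0.2, -2.9]
grip_width: 0.354
```

>>> {"op": "move_arm", "data": {"rows": [[-0.2,-0.05,0,0,0,0,0.1],[-0.4,-0.05,0,0,0,0,0.1],[-0.6,-0.05,0,0,0,0,0.1],[-0.6,-0.05,0,0,0,0,0.1],[-0.6,-0.05,0,0,0,0,0.1],[-0.6,-0.05,0,0,0,0,0.1],[-0.6,0,0,0,0,0,0.1],[-0.6,0,0,0,0,0,0.1],[-0.6,0,0,0,0,0,0.1],[-0.5,0,0,0,0,0,0.1],[-0.3,0,0,0,0,0,0.1],[0,0,0,0,0,0,0.1]]}}

```text
t: 22.65
position: [420.0, -0.3, 248.4]
tool_rot: [3.141, 0.006, -0.0]
force: [-0.5, 0.5, -3.9]
grip_width: 0.355
```

>>> {"op": "move_arm", "data": {"rows": [[0,0,0,0,0,0,0.1],[0,0,0,0,0,0,0.1]]}}

```text
t: 22.82
position: [424.2, -0.2, 249.4]
tool_rot: [-3.141, 0.001, -0.0]
force: [0.0, -0.0, -2.4]
grip_width: 0.355
```

>>> {"op": "move_arm", "data": {"rows": [[0,0,0.3,0,0,0,0.1],[0,0,0.5,0,0,0,0.1],[0,0,0.5,0,0,0,0.1],[0,0,0.5,0,0,0,0.1],[0,0,0.5,0,0,0,0.1],[0,0,0.4,0,0,0,0.1],[0,0,0.2,0,0,0,0.1],[0,0,0.1,0,0,0,0.1],[0,0,0,0,0,0,0.1],[0,0,0,0,0,0,0.1]]}}

```text
t: 23.65
position: [424.9, -0.0, 130.6]
tool_rot: [-3.141, -0.001, -0.0]
force: [1.0, -1.0, -2.9]
grip_width: 0.352
```

>>> {"op": "move_arm", "data": {"rows": [[0,0,0.1,0,0,0,0.1],[0,0,0.05,0,0,0,0.1],[0,0,0,0,0,0,0.1],[0,0,0,0,0,0,0.1]]}}

```text
t: 23.98
position: [424.1, -0.2, 124.3]
tool_rot: [3.141, -0.0, -0.0]
force: [-0.6, 0.2, -2.0]
grip_width: 0.356
```

>>> {"op": "move_arm", "data": {"rows": [[0,0,0.05,0,0,0,0.1],[0,0,0,0,0,0,0.1],[0,0,0,0,0,0,0.4],[0,0,0,0,0,0,0.6],[0,0,0,0,0,0,0.8],[0,0,0,0,0,0,1],[0,0,0,0,0,0,1],[0,0,0,0,0,0,1],[0,0,-0.3,0,0,0,1],[0,0,-0.6,0,0,0,1],[0,0,-0.8,0,0,0,1],[0,0,-0.8,0,0,0,1]]}}

```text
t: 24.98
position: [423.1, -0.1, 222.6]
tool_rot: [-3.141, 0.002, 0.0]
force: [0.6, -0.2, 0.0]
grip_width: 1.0
```

```bash
python3 - <<'E'
from h import *
s=manip.observe(); print(s['t'],s['position'],s['joint_positions'].round(2))
m=[(674.5,23.7),(667,-56)]
def d(im,n,k):
    for p in m: ring(im,n,p[0],p[1],20,27,(0,255,0),k); ring(im,n,p[0],p[1],70,28,(255,255,0),k)
    ring(im,n,424,-2,140,16,(255,0,255),k)
pic("pics/c5.png",[("scene",(180,370,170,290)),("top",(200,390,120,240))],d)
E
```

```text
24.9833 [ 4.23081740e+02 -5.24741230e-02  2.22647809e+02] [ 0.32  0.08 -0.38  1.84  0.03  1.23 -1.64]
```

View pics/c5.png

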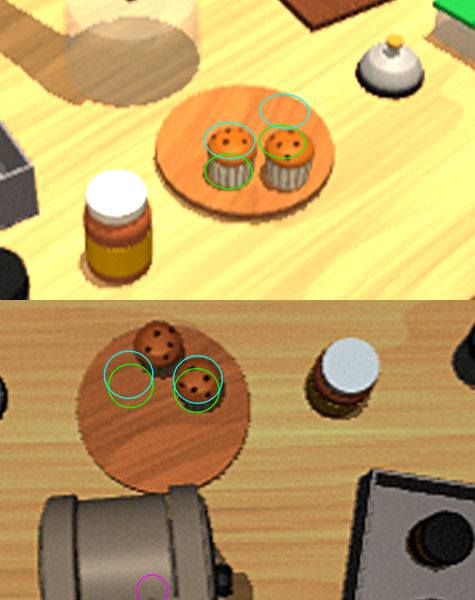

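```bash
python3 - <<'E'
from h import *
for u,v in((158,343),(199,380)): print(ray("top",200+u/2.5,120+(v-300)/2.5,70).round(1))
for u,v in((289,143),(231,140)): print(ray("scene",180+u/2.5,170+v/2.5,70).round(1))
E
```

```text
[710.9 -11.4  70. ]
[665.8 -57.9  70. ]
[714.6  -9.4  70. ]
[668.3 -54.5  70. ]
```

One muffin has been knocked. A is now at about (712,-10), crown at (158,343) in the lower panel, and B is at (667,-56), crown at (199,380). They are 64 mm apart along (1,1), so I'll grasp with the jaws along (1,-1), which is yaw 45°, and take A first.

>>> {"op": "move_arm", "data": {"rows": [[0.5,0.05,0,0,0,0,1],[0.8,0.05,0,0,0,0,1],[0.8,0.05,0,0,0,0,1],[0.8,0.05,0,0,0,0,1],[0.8,0.05,0,0,0,0,1],[0.8,0,0,0,0,0,1],[0.8,0,0,0,0,0,1],[0.8,0,0,0,0,0,1],[0.7,0,0,0,0,0,1],[0.4,0,0,0,0,0,1],[0,0,0,0,0,0,1]]}}

```text
t: 26.0
position: [714.0, -10.0, 218.4]
tool_rot: [-3.141, 0.002, -0.0]
force: [-1.2, 0.0, -0.8]
grip_width: 0.998
```

>>> {"op": "move_arm", "data": {"rows": [[0,0,0,0,0,-0.9,1],[0,0,0,0,0,-0.9,1],[0,0,0,0,0,-0.95,1],[0,0,0,0,0,-0.95,1],[0,0,0,0,0,-0.95,1],[0,0,0,0,0,-0.95,1],[0,0,0,0,0,-0.95,1],[0,0,0,0,0,-0.95,1],[0,0,0.4,0,0,0,1],[0,0,0.6,0,0,0,1],[0,0,0.6,0,0,0,1],[0,0,0.4,0,0,0,1]]}}

```text
t: 27.0
position: [709.6, -10.5, 139.1]
tool_rot: [-3.139, 0.004, 0.786]
force: [0.8, -0.7, -0.8]
grip_width: 1.002
```

>>> {"op": "move_arm", "data": {"rows": [[0,0,0,0,0,0,1],[0,0,0,0,0,0,1]]}}

```text
t: 27.17
position: [710.4, -10.4, 140.8]
tool_rot: [-3.139, 0.003, 0.786]
force: [0.7, 0.2, -0.6]
grip_width: 1.0
```

```bash
python3 - <<'E'
from h import *
s=manip.observe(); print(s['t'],s['position'],s['tool_rot'],s['joint_positions'].round(2))
def d(im,n,k):
    for p in [(712,-10),(667,-56)]: ring(im,n,p[0],p[1],20,27,(0,255,0),k); ring(im,n,p[0],p[1],70,28,(255,255,0),k)
pic("pics/c6.png",[("scene",(180,370,170,290)),("top",(200,390,120,240))],d)
E
```

```text
27.1667 [710.38674675 -10.41925325 140.7795098 ] [-3.13939288e+00  2.94786718e-03  7.85557100e-01] [ 0.23  0.76 -0.47  1.12  0.33  1.34 -0.99]
```

View pics/c6.png

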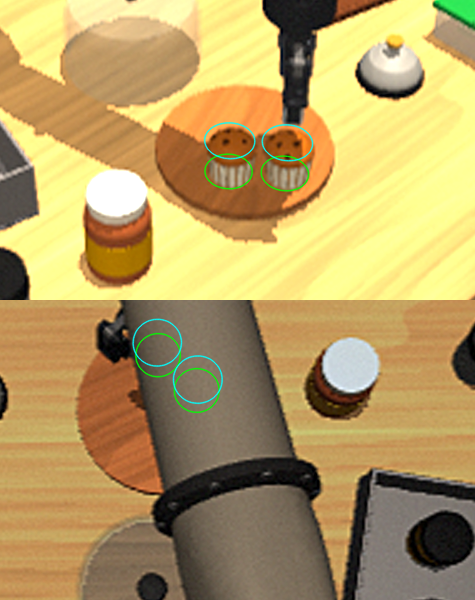

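The overlay rings match both muffins in the scene view (285,140 and 230,140), so I'm descending on A.

>>> {"op": "move_arm", "data": {"rows": [[0.03,0.03,0.4,0,0,0,1],[0,0,0.5,0,0,0,1],[0,0,0.5,0,0,0,1],[0,0,0.4,0,0,0,1],[0,0,0.4,0,0,0,1],[0,0,0.25,0,0,0,1],[0,0,0,0,0,0,1],[0,0,0,0,0,0,1]]}}

```text
t: 27.93
position: [714.2, -10.1, 45.0]
tool_rot: [3.141, -0.001, 0.785]
force: [0.4, -0.1, 0.3]
grip_width: 1.0
```

>>> {"op": "move_arm", "data": {"rows": [[0,0,0,0,0,0,0.8],[0,0,0,0,0,0,0.7],[0,0,0,0,0,0,0.6],[0,0,0,0,0,0,0.5],[0,0,0,0,0,0,0.4],[0,0,0,0,0,0,0.4],[0,0,0,0,0,0,0.4]], "grip_force": 30}}

```text
t: 28.52
position: [714.9, -9.9, 46.0]
tool_rot: [3.14, -0.002, 0.785]
force: [-0.4, -0.8, 6.2]
grip_width: 0.62
```

>>> {"op": "move_arm", "data": {"rows": [[0,0,-0.3,0,0,0,0.4],[0,0,-0.5,0,0,0,0.4],[0,0,-0.7,0,0,0,0.4],[0,0,-0.7,0,0,0,0.4],[0,0,-0.6,0,0,0,0.4],[0,0,-0.4,0,0,0,0.4],[0.1,-0.4,0,0,0,0,0.4],[0.16,-0.7,0,0,0,0,0.4],[0.16,-0.8,0,0,0,0,0.4],[0.16,-0.8,0,0,0,0,0.4],[0.16,-0.8,0,0,0,0,0.4],[0.16,-0.8,0,0,0,0,0.4]]}}

```text
t: 29.52
position: [616.1, 137.8, 172.0]
tool_rot: [-3.141, 0.001, 0.785]
force: [0.2, -0.5, -0.8]
grip_width: 0.626
```

>>> {"op": "move_arm", "data": {"rows": [[0.16,-0.8,0,0,0,0,0.4],[0.16,-0.8,0,0,0,0,0.4],[0.16,-0.8,0,0,0,0,0.4],[0.16,-0.8,0,0,0,0,0.4],[0.16,-0.7,0,0,0,0,0.4],[0.16,-0.5,0,0,0,0,0.4],[0.16,-0.3,0,0,0,0,0.4],[0,-0.15,0,0,0,0,0.4],[0,0,0,0,0,0,0.4],[0,0,0,0,0,0,0.4]]}}

```text
t: 30.35
position: [513.1, 304.1, 171.8]
tool_rot: [3.14, 0.001, 0.783]
force: [0.1, 0.1, -1.1]
grip_width: 0.622
```

>>> {"op": "move_arm", "data": {"rows": [[-0.16,-0.23,0,0,0,0,0.4],[0,0,0.5,0,0,0,0.4],[0,0,0.7,0,0,0,0.4],[0,0,0.7,0,0,0,0.4],[0,0,0.6,0,0,0,0.4],[0,0,0.4,0,0,0,0.4],[0,0,0.2,0,0,0,0.4],[0,0,0.1,0,0,0,0.4],[0,0,0,0,0,0,0.4],[0,0,0,0,0,0,0.4]]}}

```text
t: 31.18
position: [502.3, 307.7, 45.1]
tool_rot: [3.141, -0.002, 0.784]
force: [-0.4, 0.2, -0.2]
grip_width: 0.621
```

>>> {"op": "move_arm", "data": {"rows": [[0,0,0.1,0,0,0,0.4],[0,0,0.1,0,0,0,0.4],[0,0,0,0,0,0,0.4],[0,0,0,0,0,0,0.4]]}}

```text
t: 31.52
position: [501.0, 307.7, 36.1]
tool_rot: [3.141, 0.0, 0.785]
force: [-0.7, -0.2, -0.7]
grip_width: 0.626
```

>>> {"op": "move_arm", "data": {"rows": [[0,0,0.08,0,0,0,0.4],[0,0,0,0,0,0,0.4],[0,0,0,0,0,0,0.6],[0,0,0,0,0,0,0.8],[0,0,0,0,0,0,1],[0,0,0,0,0,0,1],[0,0,0,0,0,0,1],[0,0,-0.3,0,0,0,1],[0,0,-0.6,0,0,0,1],[0,0,-0.8,0,0,0,1],[0,0,-0.8,0,0,0,1],[0,0,-0.7,0,0,0,1]]}}

```text
t: 32.52
position: [501.2, 308.3, 164.0]
tool_rot: [3.141, -0.002, 0.786]
force: [1.0, 0.3, -0.2]
grip_width: 0.997
```

>>> {"op": "move_arm", "data": {"rows": [[-0.2,0.5,0,0,0,0,1],[-0.3,0.8,0,0,0,0,1],[-0.3,0.85,0,0,0,0,1],[-0.3,0.85,0,0,0,0,1],[-0.3,0.85,0,0,0,0,1],[-0.3,0.85,0,0,0,0,1],[-0.3,0.85,0,0,0,0,1],[-0.3,0.85,0,0,0,0,1],[-0.3,0.85,0,0,0,0,1],[-0.3,0.85,0,0,0,0,1],[-0.3,0.7,0,0,0,0,1],[-0.28,0.55,0,0,0,0,1]]}}

```text
t: 33.52
position: [668.0, -58.9, 161.8]
tool_rot: [3.14, 0.0, 0.782]
force: [0.5, -0.4, -0.7]
grip_width: 0.998
```

>>> {"op": "move_arm", "data": {"rows": [[0,0,0,0,0,0,1],[0,0,0,0,0,0,1]]}}

```text
t: 33.68
position: [667.3, -58.2, 161.3]
tool_rot: [3.141, 0.0, 0.78]
force: [0.9, 1.3, 0.1]
grip_width: 1.0
```

```bash
python3 - <<'E'
from h import *
s=manip.observe(); print(s['t'],s['position'],s['tool_rot'],s['joint_positions'].round(2))
def d(im,n,k):
    for p in [(667,-56)]: ring(im,n,p[0],p[1],20,27,(0,255,0),k); ring(im,n,p[0],p[1],70,28,(255,255,0),k)
    ring(im,n,502,306,6,27,(0,255,0),k)
pic("pics/c7.png",[("scene",(180,370,120,280)),("top",(110,300,120,280))],d,(475,600) if 0 else None,k=1.87)
E
```

```text
33.6833 [667.32003738 -58.17831953 161.34934781] [3.14068106e+00 2.59309428e-04 7.80437336e-01] [ 0.33  0.65 -0.47  1.24  0.29  1.31 -0.92]
```

View pics/c7.png

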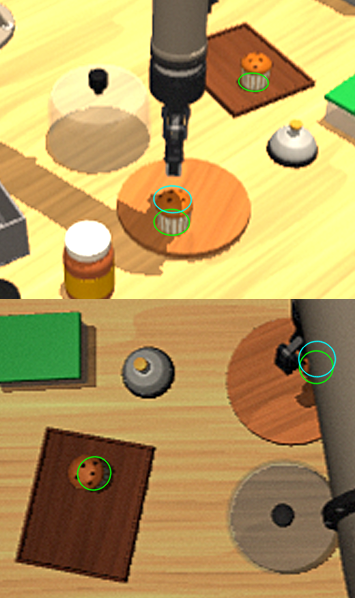

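The first muffin stands on the tray (256,70) and B is under its rings at (172,205). I'm descending on B.

>>> {"op": "move_arm", "data": {"rows": [[0.03,-0.03,0.4,0,0,0,1],[0,0,0.6,0,0,0,1],[0,0,0.6,0,0,0,1],[0,0,0.5,0,0,0,1],[0,0,0.5,0,0,0,1],[0,0,0.3,0,0,0,1],[0,0,0,0,0,0,1],[0,0,0,0,0,0,1]]}}

```text
t: 34.45
position: [666.7, -52.1, 45.0]
tool_rot: [-3.141, 0.0, 0.787]
force: [0.3, -1.2, 0.1]
grip_width: 1.001
```

>>> {"op": "move_arm", "data": {"rows": [[0,0,0,0,0,0,0.8],[0,0,0,0,0,0,0.7],[0,0,0,0,0,0,0.6],[0,0,0,0,0,0,0.5],[0,0,0,0,0,0,0.4],[0,0,0,0,0,0,0.4],[0,0,0,0,0,0,0.4]], "grip_force": 30}}

```text
t: 35.03
position: [668.5, -53.3, 46.9]
tool_rot: [3.139, -0.003, 0.785]
force: [0.2, 0.3, 6.2]
grip_width: 0.626
```

>>> {"op": "move_arm", "data": {"rows": [[0,0,-0.3,0,0,0,0.4],[0,0,-0.5,0,0,0,0.4],[0,0,-0.7,0,0,0,0.4],[0,0,-0.7,0,0,0,0.4],[0,0,-0.6,0,0,0,0.4],[0,0,-0.4,0,0,0,0.4],[0.1,-0.4,0,0,0,0,0.4],[0.13,-0.7,0,0,0,0,0.4],[0.13,-0.8,0,0,0,0,0.4],[0.13,-0.8,0,0,0,0,0.4],[0.13,-0.8,0,0,0,0,0.4],[0.13,-0.8,0,0,0,0,0.4]]}}

```text
t: 36.03
position: [565.0, 90.3, 173.0]
tool_rot: [-3.141, 0.001, 0.785]
force: [-0.5, 0.3, -0.7]
grip_width: 0.622
```

>>> {"op": "move_arm", "data": {"rows": [[0.13,-0.8,0,0,0,0,0.4],[0.13,-0.8,0,0,0,0,0.4],[0.13,-0.8,0,0,0,0,0.4],[0.13,-0.8,0,0,0,0,0.4],[0.13,-0.8,0,0,0,0,0.4],[0.13,-0.8,0,0,0,0,0.4],[0.13,-0.8,0,0,0,0,0.4],[0.13,-0.6,0,0,0,0,0.4],[0.13,-0.3,0,0,0,0,0.4],[0,-0.1,0,0,0,0,0.4],[0,0,0,0,0,0,0.4],[0,0,0,0,0,0,0.4]]}}

```text
t: 37.03
position: [413.7, 307.8, 172.8]
tool_rot: [3.14, 0.001, 0.784]
force: [-0.6, -0.5, -0.8]
grip_width: 0.629
```

>>> {"op": "move_arm", "data": {"rows": [[0.06,-0.25,0,0,0,0,0.4],[0.05,-0.2,0.3,0,0,0,0.4],[0,0,0.6,0,0,0,0.4],[0,0,0.7,0,0,0,0.4],[0,0,0.6,0,0,0,0.4],[0,0,0.5,0,0,0,0.4],[0,0,0.3,0,0,0,0.4],[0,0,0.15,0,0,0,0.4],[0,0,0.1,0,0,0,0.4],[0,0,0.1,0,0,0,0.4],[0,0,0,0,0,0,0.4],[0,0,0,0,0,0,0.4]]}}

```text
t: 38.03
position: [404.0, 325.5, 39.7]
tool_rot: [3.141, -0.002, 0.785]
force: [0.0, 0.0, -0.1]
grip_width: 0.627
```

>>> {"op": "move_arm", "data": {"rows": [[0,0,0.15,0,0,0,0.4],[0,0,0,0,0,0,0.4],[0,0,0,0,0,0,0.6],[0,0,0,0,0,0,0.8],[0,0,0,0,0,0,1],[0,0,0,0,0,0,1],[0,0,0,0,0,0,1],[0,0,-0.3,0,0,0,1],[0,0,-0.7,0,0,0,1],[0,0,-0.9,0,0,0,1],[0,0,-0.9,0,0,0,1],[0,0,-0.9,0,0,0,1]]}}

```text
t: 39.03
position: [402.9, 325.1, 183.3]
tool_rot: [-3.141, -0.0, 0.786]
force: [1.2, 0.4, 0.9]
grip_width: 0.995
```

>>> {"op": "move_arm", "data": {"rows": [[0,0,-0.9,0,0,0,1],[0,0,-0.4,0,0,0,1],[0,0,0,0,0,0.9,1],[0,0,0,0,0,0.9,1],[0,0,0,0,0,0.95,1],[0,0,0,0,0,0.95,1],[0,0,0,0,0,0.95,1],[0,0,0,0,0,0.95,1],[0,0,0,0,0,0.95,1],[0,0,0,0,0,0.95,1],[0,0,0,0,0,0,1],[0,0,0,0,0,0,1]]}}

```text
t: 40.03
position: [403.3, 325.2, 233.6]
tool_rot: [-3.141, -0.001, 0.003]
force: [0.8, -0.3, -0.7]
grip_width: 0.997
```

>>> {"op": "move_arm", "data": {"rows": [[0,0.5,0,0,0,0,1],[0,0.8,0,0,0,0,1],[0.1,0.8,0,0,0,0,1],[0.1,0.8,0,0,0,0,1],[0.1,0.8,0,0,0,0,1],[0.1,0.8,0,0,0,0,1],[0.1,0.8,0,0,0,0,1],[0,0.8,0,0,0,0,1],[0,0.8,0,0,0,0,1],[0,0.6,0,0,0,0,1],[0,0.4,0,0,0,0,1],[0,0.2,0,0,0,0,1]]}}

```text
t: 41.03
position: [423.2, -1.9, 233.2]
tool_rot: [3.14, -0.0, -0.002]
force: [-1.0, 0.5, -0.8]
grip_width: 0.997
```

>>> {"op": "move_arm", "data": {"rows": [[0,0,0,0,0,0,1],[0,0,0,0,0,0,1]]}}

```text
t: 41.2
position: [423.4, 2.0, 233.1]
tool_rot: [-3.141, -0.0, 0.001]
force: [-0.3, 0.2, 0.2]
grip_width: 1.003
```

```bash
python3 - <<'E'
from h import *
s=manip.observe(); print(s['t'],s['position'],s['tool_rot'],s['joint_positions'].round(2))
def d(im,n,k):
    for p in [(404,324),(502,306)]: ring(im,n,p[0],p[1],6,27,(0,255,0),k)
    ring(im,n,424,-1,140,16,(255,0,255),k); ring(im,n,424,-1,0,88,(255,0,255),k)
pic("pics/c8.png",[("scene",(180,370,100,240)),("top",(110,300,150,290))],d,k=2.1)
E
```

```text
41.2 [423.44662608   2.04701605 233.07826467] [-3.14068402e+00 -2.75333217e-04  1.39676770e-03] [ 0.23  0.07 -0.29  1.83  0.02  1.25 -1.63]
```

View pics/c8.png

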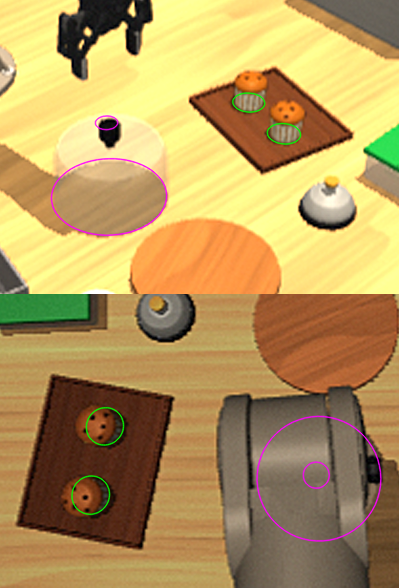

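Both muffins stand on the tray (250,88 and 286,120), and the dome is where I left it. Next I regrasp the knob.

>>> {"op": "move_arm", "data": {"rows": [[0,0.05,0.4,0,0,0,1],[0,0,0.5,0,0,0,1],[0,0,0.5,0,0,0,1],[0,0,0.5,0,0,0,1],[0,0,0.4,0,0,0,1],[0,0,0.25,0,0,0,1],[0,0,0.15,0,0,0,1],[0,0,0,0,0,0,1],[0,0,0,0,0,0,1]]}}

```text
t: 42.05
position: [423.7, -0.0, 125.1]
tool_rot: [-3.141, -0.0, 0.002]
force: [0.5, -0.9, 0.3]
grip_width: 1.003
```

>>> {"op": "move_arm", "data": {"rows": [[0,0,0,0,0,0,0.6],[0,0,0,0,0,0,0.5],[0,0,0,0,0,0,0.4],[0,0,0,0,0,0,0.3],[0,0,0,0,0,0,0.2],[0,0,0,0,0,0,0.15],[0,0,0,0,0,0,0.1],[0,0,0,0,0,0,0.1],[0,0,0,0,0,0,0.1]], "grip_force": 60}}

```text
t: 42.8
position: [423.8, -0.8, 125.5]
tool_rot: [-3.142, -0.001, -0.0]
force: [-1.3, 0.7, 4.9]
grip_width: 0.352
```

>>> {"op": "move_arm", "data": {"rows": [[0,0,-0.2,0,0,0,0.1],[0,0,-0.4,0,0,0,0.1],[0,0,-0.5,0,0,0,0.1],[0,0,-0.4,0,0,0,0.1],[0,0,-0.2,0,0,0,0.1],[0,0,0,0,0,0,0.1],[0,0,0,0,0,0,0.1]]}}

```text
t: 43.38
position: [423.0, -1.1, 192.4]
tool_rot: [3.141, 0.001, -0.0]
force: [0.7, -0.4, -2.8]
grip_width: 0.351
```

>>> {"op": "move_arm", "data": {"rows": [[0.2,0.05,0,0,0,0,0.1],[0.4,0.05,0,0,0,0,0.1],[0.6,0.05,0,0,0,0,0.1],[0.6,0.05,0,0,0,0,0.1],[0.6,0.05,0,0,0,0,0.1],[0.6,0.05,0,0,0,0,0.1],[0.6,0,0,0,0,0,0.1],[0.6,0,0,0,0,0,0.1],[0.6,0,0,0,0,0,0.1],[0.5,0,0,0,0,0,0.1],[0.3,0,0,0,0,0,0.1],[0.08,0,0,0,0,0,0.1]]}}

```text
t: 44.38
position: [652.1, -13.3, 189.8]
tool_rot: [-3.142, 0.002, -0.001]
force: [0.1, -0.8, -2.9]
grip_width: 0.357
```

>>> {"op": "move_arm", "data": {"rows": [[0,0,0,0,0,0,0.1],[0,0,0,0,0,0,0.1],[0,0,0.3,0,0,0,0.1],[0,0,0.4,0,0,0,0.1],[0,0,0.3,0,0,0,0.1],[0,0,0,0,0,0,0.1],[0,0,0,0,0,0,0.1]]}}

```text
t: 44.97
position: [649.2, -13.2, 152.0]
tool_rot: [3.141, 0.003, -0.0]
force: [-0.1, -0.2, -2.2]
grip_width: 0.35
```

Lower about 6 mm more, check contact, then release.

>>> {"op": "move_arm", "data": {"rows": [[0,0,0.1,0,0,0,0.1],[0,0,0.05,0,0,0,0.1],[0,0,0,0,0,0,0.1],[0,0,0,0,0,0,0.1]]}}

```text
t: 45.3
position: [650.8, -13.0, 147.3]
tool_rot: [3.142, -0.001, -0.0]
force: [-0.5, 0.9, -2.4]
grip_width: 0.356
```

>>> {"op": "move_arm", "data": {"rows": [[0,0,0.05,0,0,0,0.1],[0,0,0,0,0,0,0.1],[0,0,0,0,0,0,0.4],[0,0,0,0,0,0,0.6],[0,0,0,0,0,0,0.8],[0,0,0,0,0,0,1],[0,0,0,0,0,0,1],[0,0,0,0,0,0,1],[0,0,-0.3,0,0,0,1],[0,0,-0.6,0,0,0,1],[0,0,-0.8,0,0,0,1],[0,0,-0.7,0,0,0,1]]}}

```text
t: 46.3
position: [650.5, -13.0, 243.1]
tool_rot: [-3.142, -0.0, -0.0]
force: [0.8, -0.4, 1.0]
grip_width: 0.999
```

>>> {"op": "move_arm", "data": {"rows": [[0,0,0,0,0,0,0.5],[0,-0.4,0,0,0,0,0.2],[0,-0.8,0,0,0,0,0],[0.05,-0.8,0,0,0,0,0],[0.1,-0.8,0,0,0,0,0],[0.1,-0.8,0,0,0,0,0],[0.1,-0.8,0,0,0,0,0],[0.05,-0.7,0,0,0,0,0],[0,-0.5,0,0,0,0,0],[0,-0.2,0,0,0,0,0],[0,0,0,0,0,0,0],[0,0,0,0,0,0,0]]}}

```text
t: 47.3
position: [666.9, 217.8, 241.2]
tool_rot: [3.14, -0.001, -0.001]
force: [0.2, -0.4, 0.2]
grip_width: 0.0
```

```bash
python3 - <<'E'
from h import *
s=manip.observe(); print(s['t'],s['position'],s['tool_rot'],s['grip_width'])
def d(im,n,k):
    ring(im,n,650,-15,160,16,(255,0,255),k); ring(im,n,650,-15,20,88,(255,0,255),k); ring(im,n,650,-15,20,105,(255,255,0),k)
    ring(im,n,666,219,63,11,(0,255,0),k)
pic("pics/c9.png",[("scene",(100,400,100,290)),("top",(100,400,110,290))],d,k=1.6)
E
```

```text
47.3 [666.9468681  217.83618317 241.23440119] [ 3.13998665e+00 -6.97774242e-04 -6.72727732e-04] 0.00023311116316343565
```

View pics/c9.png

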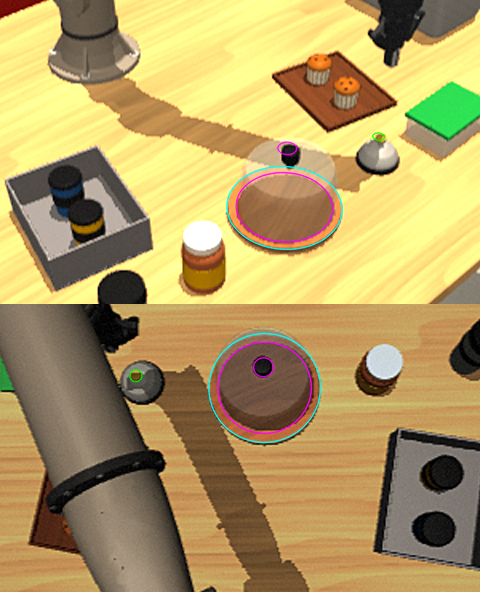

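The dome sits concentric on the board (263,367 in the top panel), both muffins are upright on the tray, and both cups are in the tub. Now the bell.

>>> {"op": "move_arm", "data": {"rows": [[0,0,0.4,0,0,0,0],[0,0,0.7,0,0,0,0],[0,0,0.8,0,0,0,0],[0,0,0.7,0,0,0,0],[0,0,0.6,0,0,0,0],[0,0,0.4,0,0,0,0],[0,0,0.3,0,0,0,0],[0,0,0.1,0,0,0,0],[0,0,0,0,0,0,0],[0,0,0,0,0,0,0]]}}

```text
t: 48.23
position: [667.7, 218.5, 82.2]
tool_rot: [-3.141, -0.002, -0.001]
force: [0.3, 0.7, 0.2]
grip_width: 0.002
```

>>> {"op": "move_arm", "data": {"rows": [[0,0,0.1,0,0,0,0],[0,0,0.1,0,0,0,0],[0,0,0,0,0,0,0],[0,0,0,0,0,0,0]]}}

```text
t: 48.57
position: [666.6, 219.1, 73.0]
tool_rot: [3.141, 0.0, 0.0]
force: [0.2, -0.2, -0.3]
grip_width: 0.003
```

>>> {"op": "move_arm", "data": {"rows": [[0,0,0.1,0,0,0,0],[0,0,0.05,0,0,0,0],[0,0,0,0,0,0,0],[0,0,0,0,0,0,0]]}}

```text
t: 48.9
position: [667.3, 219.4, 67.7]
tool_rot: [-3.141, -0.002, -0.0]
force: [-0.1, 0.2, 3.1]
grip_width: 0.002
```

>>> {"op": "move_arm", "data": {"rows": [[0,0,0.05,0,0,0,0],[0,0,0.03,0,0,0,0],[0,0,0,0,0,0,0],[0,0,0,0,0,0,0]]}}

```text
t: 49.23
position: [667.3, 219.4, 64.4]
tool_rot: [-3.141, -0.002, -0.0]
force: [0.7, 0.8, 5.6]
grip_width: 0.002
```

>>> {"op": "move_arm", "data": {"rows": [[0,0,0.05,0,0,0,0],[0,0,0,0,0,0,0],[0,0,0,0,0,0,0]]}}

```text
t: 49.48
position: [667.3, 219.4, 63.2]
tool_rot: [-3.141, -0.002, -0.0]
force: [0.9, 0.1, 8.6]
grip_width: -0.002
```

>>> {"op": "move_arm", "data": {"rows": [[0,0,0.04,0,0,0,0],[0,0,0,0,0,0,0],[0,0,0,0,0,0,0]]}}

```text
t: 49.73
position: [667.3, 219.4, 63.1]
tool_rot: [-3.141, -0.002, -0.0]
force: [-1.5, -1.3, 13.4]
grip_width: 0.001
```

The plunger is at its stop: z stays at 63.1 while the force climbs to 13 N. I'll release it, retreat and check.

>>> {"op": "move_arm", "data": {"rows": [[0,0,-0.2,0,0,0,0],[0,0,-0.5,0,0,0,0],[0,0,-0.8,0,0,0,0],[0,0,-0.8,0,0,0,0],[0,0,-0.8,0,0,0,0],[0,0,-0.8,0,0,0,0],[0,0,-0.6,0,0,0,0],[-0.4,0.4,0,0,0,0,0],[-0.8,0.5,0,0,0,0,0],[-0.8,0.5,0,0,0,0,0],[-0.8,0.5,0,0,0,0,0],[-0.5,0,0,0,0,0,0]]}}

```text
t: 50.73
position: [530.9, 136.5, 238.3]
tool_rot: [3.135, 0.006, -0.007]
force: [0.2, -0.8, -0.2]
grip_width: -0.0
```

>>> {"op": "move_arm", "data": {"rows": [[0,0,0,0,0,0,0],[0,0,0,0,0,0,0],[0,0,0,0,0,0,0],[0,0,0,0,0,0,0],[0,0,0,0,0,0,0],[0,0,0,0,0,0,0]]}}

```text
t: 51.23
position: [535.2, 143.3, 239.6]
tool_rot: [-3.141, 0.001, 0.0]
force: [0.0, -0.7, 0.2]
grip_width: -0.002
```

```bash
python3 - <<'E'
from h import *
s=manip.observe(); print(s['t'],s['position'],s['force'])
def d(im,n,k):
    ring(im,n,650,-15,20,88,(255,0,255),k); ring(im,n,666,219,63,11,(0,255,0),k)
    for p in [(404,324),(502,306)]: ring(im,n,p[0],p[1],6,27,(0,255,0),k)
pic("pics/c10.png",[("scene",(100,400,100,290)),("top",(100,400,110,290))],d,k=1.6)
E
```

```text
51.2333 [535.18808278 143.34700806 239.57568808] [ 0.00444637 -0.6893756   0.15921444]
```

View pics/c10.png

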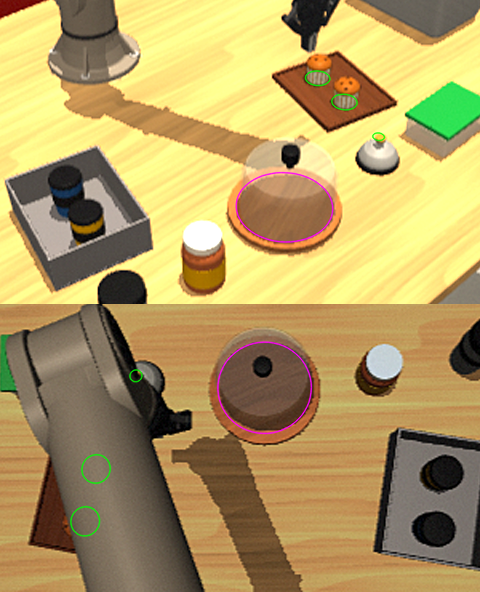

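The last picture shows everything in place: cups at (66,188) and (87,220), muffins at (318,70) and (346,92), dome on the board at (290,190) and plunger up at (379,138). I'm handing in.

```bash
python3 -c "
from h import *
print(manip.hand_in())"
```

```text
the job is handed in; nothing more can be done
None
```

The job is done and handed in at about 51 s on the robot's clock; no verdict was reported.

- **Cups:** Both cups (yellow, then blue) went from the tray into the tub while the dome still stood on the board. The last picture shows them standing there.
- **Muffins:** There were two under the dome. One was knocked about 5 cm aside just after the dome came off, so I located it again before grasping. Both now stand upright near the middle of the tray.
- **Dome:** It is back on the board, concentric within a few mm by the picture overlays.
- **Bell:** I pressed the plunger until the tool stopped at z = 63.1 mm with the force rising to 13 N, where about 5.5 N holds it at the stop. After release the picture shows it up again.
- **Bystanders:** The arm did not touch the jar, lunch box or flask. In the last picture the jar looks unmoved; the lunch box and flask are only partly in view and look unmoved as far as they show.

No check failed. The only disagreement was a 3–4 mm offset between the two cameras' position estimates, and I averaged them. In the last top view the arm hides the tray, so the final check of the muffins rests on the scene camera alone.

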